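Dry-fit of the rib doublers

ROBOT

A 6-joint arm with a two-finger parallel gripper is mounted at the origin on the work surface. World frame = base frame: x ahead of the robot, y to its left, z up, the work surface at z = 0. Lengths are in m, angles in rad, forces in N, time in s.
With the tool pointing down it reaches from about 0.375 to 0.9 m from the base axis. Payload 3.1 kg.
Tool frame: the origin (TCP) lies between the finger pads; the fingertips stand 8 mm ahead of it and the grasp point (between the pads) lies 11 mm behind it; z points along the fingers, y is the direction in which the jaws open and shut (so a half turn about z gives the same grasp; the last joint's range is limited). The gripper opens to 85 mm and grips with 20 to 120 N. Pads are 22 mm wide; open, the fingers measure 114 mm over their backs; the gripper's body (76 mm by 85 mm) begins 54 mm behind the grasp point. The pads swing forward as they close: fully open they stand 13 mm farther back than shut.
Start: joints at [-1.48, 0.527, 1.433, -0, 1.181, -0.178], TCP at [0.166, -0.603, 0.239] pointing down, gripper open.
Joint ranges: [-3.08, 3.08], [-0.75, 2.2], [0.22, 2.44], [-1.43, 4.57], [0, 2.65], [-2.85, 2.85]. Speed limits (rad/s): [2.79, 2.79, 3.14, 3.14, 3.14, 3.14].

INTERFACE

Orientations are given as a unit quaternion [x, y, z, w].
In Python, from cell import * gives the robot as it stands.
- The arm moves only by the shell command python3 -m handwheel 'ROWS' [FORCE]. ROWS is JSON, a list of rows, each an object with "slide": the shift along the world's x, y, z in cm, a list of three; "turn": the turn about the world's z in degrees; "hand": the finger opening in cm, from 0 to 8.54. A call has 1 to 8 rows; each row shifts and turns the commanded pose from where the row before left it; what a row does not reach is not made up. A row lasts 1/12 s, in which the tool goes at most 41.7 mm and 7.16 degrees, less where a joint would pass 70% of its speed; a pose out of reach is approached as far as the arm can. A call with a gripper value outside its range is refused whole. The fingers move at their own pace and stop on an object; FORCE is the grip in N (left out, the last holds). Time passes only in rows, so rows that do not move let the fingers close. It gives the time, the measured TCP pose, the force and the opening at its end, in the units of the state.
- get_obs(): the state, without advancing time (a new reading comes with each control period).
- snapshot(name): name is "scene" or "top"; returns a dict with "img" (384x512x3 uint8, red, green, blue), "camera_matrix" (3x3 intrinsics, pixels), "eye" and "attitude" of the camera in the world. Camera axes: x right, y up, looking along -z (the intrinsics and any distortion apply to the point x, -y, -z); pixel columns grow to the right and rows downward; lengths in m; the calibration is good to about 2 mm. A picture is of the moment at which its call begins. There is no depth.
- hand_in(): hands the job in, once; it reports no verdict.
The state is a dict: "time": time; "qpos": joint angles; "qd": joint speeds; "effort": joint torques, N m; "eef_pos": TCP position; "tool_rot": TCP orientation; "contact_force": force on the tool from outside, world axes, zero at the start; "moment": the same for the moment, N m; "grip_width": finger opening in m.
Only numpy, scipy, OpenCV 4.12 (cv2) and the standard library are available. Lean on these libraries where they do the work, as an engineer would, in place of code of your own. Each camera call takes 0.05 s, during which the arm holds its last target.

TASK

Dry-fit the aluminium parts on the primed plates ready for drilling: lay each of the two rings flat on the plate whose hole matches its opening (large on large, small on small), centred over the hole, and lay the channel, open side down, lengthwise on the third plate between its two upright cleats, in the middle. Weigh two of them down: the square steel block on top of the large ring, and the round steel weight standing on top of the channel, each centred on what it rests on. Leave everything standing still and let go of.

Things in the scene. Friction and masses are not known exactly. Their poses are not given: they have to be found in the camera images.
- ring_large_mid (a point): Large flat aluminium ring, loose: outside diameter 60 mm, opening 40 mm, 14 mm thick. This point is its centre, half-way up (7 mm above its underside); z is its axis, pointing up.
- ring_small_mid (a point): Small flat aluminium ring, loose: outside diameter 42 mm, opening 24 mm, 14 mm thick. This point is its centre, half-way up (7 mm above its underside); z is its axis, pointing up.
- channel_mid (a point): Straight aluminium channel (U section), loose, lying open side down with a flat top: 90 mm long, 30 mm wide, 18 mm high, walls 3 mm. This point is its centre, half-way up (9 mm above its underside); x runs along its length, y across it, z up.
- block_square_mid (a point): Grey steel block, loose, square from above: 44 x 44 mm, 40 mm high, about 0.55 kg. This point is its centre, half-way up (20 mm); x and y are square to its side faces, z up.
- weight_round_mid (a point): Grey steel round weight, loose, an upright plain cylinder: diameter 36 mm, 50 mm high, about 0.4 kg. This point is its centre, half-way up (25 mm); z is its axis, pointing up.
- plate_large_hole: Flat olive-primed plate, 116 (x) x 104 (y) mm, 4 mm thick, with a round hole of 40 mm diameter in its middle. Origin: on the hole's axis at the plate's underside (bench height); the top face is 4 mm above. Fixed to the bench; its place and turn change from start to start.
- plate_small_hole: Flat olive-primed plate, 116 (x) x 104 (y) mm, 4 mm thick, with a round hole of 24 mm diameter in its middle. Origin: on the hole's axis at the plate's underside (bench height); the top face is 4 mm above. Fixed to the bench; its place and turn change from start to start.
- plate_cleats: Flat olive-primed plate without a hole, 164 (x) x 80 (y) mm, 4 mm thick, with two small upright aluminium cleats, one near each short end, facing each other along x: inner faces 116 mm apart (at x = -58 and +58 mm), each 44 mm wide (y), standing 18 mm above the plate's top face. The channel lies between them along x. Origin: middle of the plate, at its underside (bench height); the top face is 4 mm above. Fixed to the bench; its place and turn change from start to start.
Things that resemble listed ones, but are neither listed nor needed, are in the scene too. What is shaped like the part that bears channel_mid but black or green is not meant.

How it is judged:
At the end, for the whole second after the job is handed in: Each ring flat on its plate within 10 mm of the hole centre; channel flat between the cleats, within 15 mm of mid-plate lengthwise, 12 mm across, 0.22 rad; block on large ring, weight on channel, each centred within 10 mm; heights to 3 mm; all upright within 0.12 rad, at rest (horizontal distance between ring_large_mid and plate_large_hole below 0.01 m and height (world z) of ring_large_mid between 0.008 and 0.014 m and horizontal distance between ring_small_mid and plate_small_hole below 0.01 m and height (world z) of ring_small_mid between 0.008 and 0.014 m and x of channel_mid in the frame of plate_cleats between -0.015 and 0.015 m and y of channel_mid in the frame of plate_cleats between -0.012 and 0.012 m and angle between the x axis of channel_mid and the x axis of plate_cleats, either way round below 0.22 rad and height (world z) of channel_mid between 0.01 and 0.016 m and horizontal distance between block_square_mid and ring_large_mid below 0.01 m and height (world z) of block_square_mid between 0.035 and 0.041 m and horizontal distance between weight_round_mid and channel_mid below 0.01 m and height (world z) of weight_round_mid between 0.044 and 0.05 m and angle between each of ring_large_mid, ring_small_mid, channel_mid, block_square_mid, weight_round_mid's own z axis and vertical below 0.12 rad and linear speed of each of ring_large, ring_small, channel, block_square, weight_round below 0.01 m/s); the robot touches nothing.
It also fails if it takes over 128 s, if anything falls off the work surface, if the arm or the gripper's body presses on something with over 40 N, if the wrist force passes 120 N, or if a joint passes its speed limit or range.

## Working session

There is one attempt and no reset: what is moved stays moved. The work goes in short steps, Python scripts to look and compute and a shell command to move; the robot and the scene stay as the last step left them, time stands still between calls to the robot, and variables do not carry over. Pictures are saved under pics/ and viewed, and the job is handed in when it is done.

```bash
ls; mkdir -p pics; python3 - <<'E'
from cell import *
import cv2
print(get_obs())
for n in ("scene","top"):
    s=snapshot(n); print(n,s["camera_matrix"],s["eye"],s["attitude"],[k for k in s])
    cv2.imwrite(f"pics/{n}0.png",s["img"][:,:,::-1])
E
```

```text
pics
{'time': 0.0, 'qpos': array([-1.48051806e+00,  5.28477292e-01,  1.43390503e+00, -2.02524605e-05,
        1.18141686e+00, -1.78490305e-01]), 'qd': array([ 9.35877065e-04, -6.85740946e-04, -4.50646745e-04, -2.07066326e-03,
        3.62070552e-05,  2.48272479e-04]), 'effort': array([-7.05730326e-04, -4.42352951e+01, -1.78026402e+01, -4.13470389e-04,
        8.44409340e-03, -5.21515886e-06]), 'eef_pos': array([ 0.16592947, -0.60183853,  0.23832591]), 'tool_rot': array([ 9.90982893e-01,  1.33983909e-01,  3.92899440e-05, -1.10260415e-03]), 'contact_force': array([-0.02976747, -0.01659362,  1.32961074]), 'moment': array([-0.02891214,  0.03197293,  0.0088509 ]), 'grip_width': 0.0853119342513219}
scene [[381.8223679    0.         259.93133783]
 [  0.         381.8223679  196.81213803]
 [  0.           0.           1.        ]] [1.03813615 0.51579154 0.66738472] [0.19002115 0.37857743 0.81747514 0.39026336] ['img', 'camera_matrix', 'eye', 'attitude']
top [[486.99804361   0.         253.31908441]
 [  0.         486.99804361 189.07724849]
 [  0.           0.           1.        ]] [0.34074174 0.04853427 1.2507965 ] [-0.04201695  0.0285295   0.71180414 -0.70053944] ['img', 'camera_matrix', 'eye', 'attitude']
```

View pics/scene0.png

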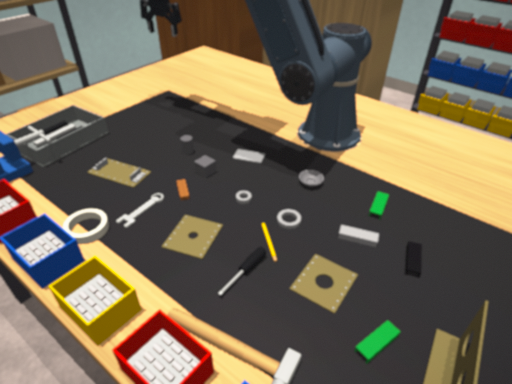

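View pics/top0.png

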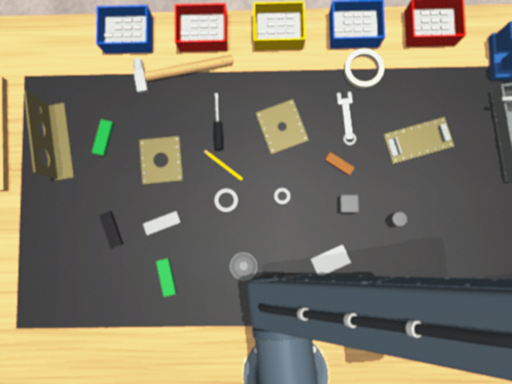

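```bash
cat > h.py <<'E'
from cell import *
import cv2, numpy as np
from scipy.spatial.transform import Rotation as R
def cam(n):
    return snapshot(n)
def px2w(s,u,v,z):
    K=s["camera_matrix"]; d=np.linalg.inv(K)@[u,v,1]; d=np.array([d[0],-d[1],-d[2]])
    d=R.from_quat(s["attitude"]).apply(d); e=np.array(s["eye"]); return e+d*(z-e[2])/d[2]
def w2px(s,p):
    c=R.from_quat(s["attitude"]).inv().apply(np.array(p)-s["eye"]); q=s["camera_matrix"]@[c[0],-c[1],-c[2]]
    return q[:2]/q[2]
def crop(s,u0,v0,w,h,k,f):
    c=s["img"][v0:v0+h,u0:u0+w,::-1]; cv2.imwrite(f,cv2.resize(c,None,fx=k,fy=k,interpolation=cv2.INTER_CUBIC))
E
python3 - <<'E'
from h import *
t=cam("top"); s=cam("scene")
import pickle; pickle.dump((t,s),open("s0.pkl","wb"))
crop(t,90,90,200,150,4,"pics/c1.png"); crop(t,270,90,200,150,4,"pics/c2.png"); crop(t,90,190,270,110,3-0.05,"pics/c3.png")
crop(s,150,120,260,190,3,"pics/c4.png")
E
```

```text
(no output)
```

View pics/c1.png

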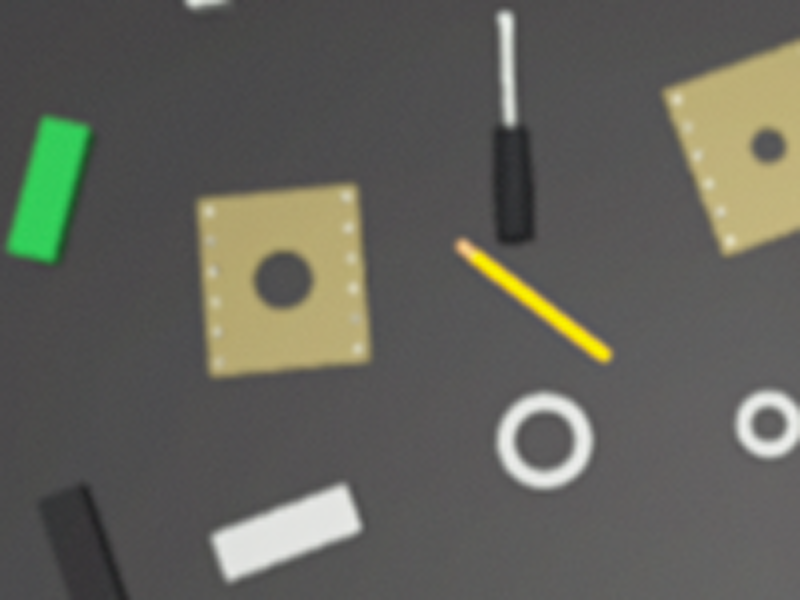

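View pics/c2.png

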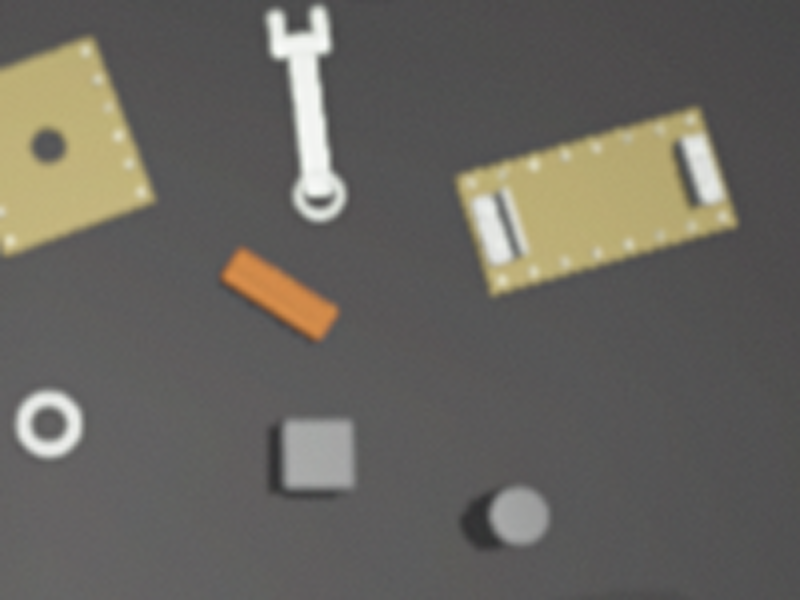

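View pics/c4.png

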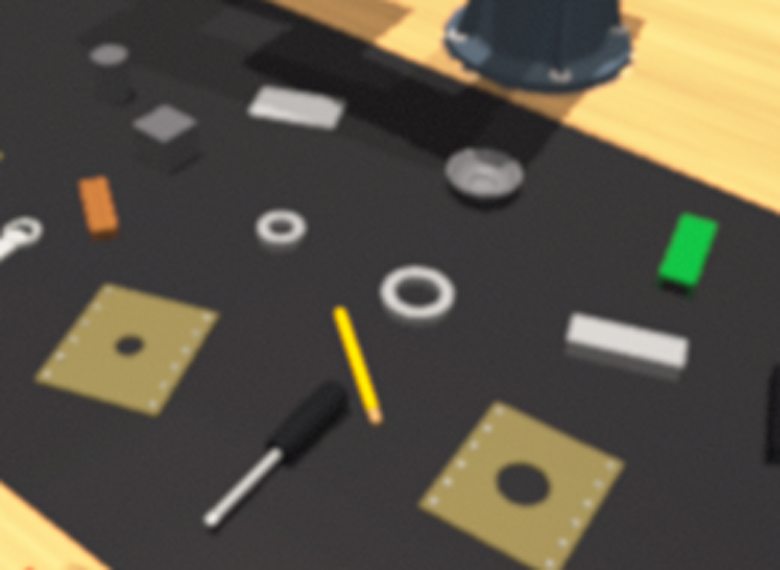

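The black (111,230) and green (102,138), (165,278) bars are excluded by colour.
- **Channel:** (161,222) or the thin pale plate at (331,259). I choose (161,222) because it is about 18 mm high with the right proportions.
- **Large ring:** (226,200) rather than the tape roll (364,68) or the dish (243,265).
- **Small ring:** (282,196) rather than the spanner eye.
- **Block:** (349,204).
- **Round weight:** (400,219).
- **Plates:** large hole at (161,160), small hole at (282,126), cleats at (419,140).

Next I'll measure each one.

```bash
cat > meas.py <<'E'
from h import *
import pickle
def seg(s,u,v,kind,r=26):
    img=s["img"].astype(int); H,W,_=img.shape
    g=img.mean(2); 
    if kind=="olive": m=(img[:,:,0]-img[:,:,2])>30
    elif kind=="bright": m=g>150
    elif kind=="grey": m=g>110
    w=np.zeros((H,W),bool); w[max(0,v-r):v+r,max(0,u-r):u+r]=1
    return (m&w).astype(np.uint8)
def blob(m,near):
    n,l,st,c=cv2.connectedComponentsWithStats(m)
    k=max(range(1,n),key=lambda i:st[i,4]); return (l==k).astype(np.uint8)
def rect(s,m,z):
    cs,_=cv2.findContours(m,cv2.RETR_EXTERNAL,cv2.CHAIN_APPROX_NONE)
    c=max(cs,key=cv2.contourArea)[:,0,:]
    P=np.array([px2w(s,a,b,z)[:2] for a,b in c])
    (cx,cy),(w,h),a=cv2.minAreaRect((P*1000).astype(np.float32))
    vv,uu=np.nonzero(m); Q=np.array([px2w(s,a,b,z)[:2] for a,b in zip(uu,vv)])*1000
    if w<h: w,h,a=h,w,a-90
    return np.round([cx,cy,w,h,a],1), np.round(Q.mean(0),1)
E
python3 - <<'E'
from meas import *
t,s=pickle.load(open("s0.pkl","rb"))
L=[("ringL",226,200,"bright",.014,22),("ringS",282,196,"bright",.014,16),("chan",161,222,"bright",.018,26),
("block",349,204,"grey",.04,16),("weight",400,219,"grey",.05,14),("pL",161,160,"olive",.004,34),("pS",282,126,"olive",.004,34),("pC",419,140,"olive",.004,40)]
for n,u,v,k,z,r in L:
    m=blob(seg(t,u,v,k,r),0); print(n,*rect(t,m,z))
    if n in("pL","pS"):
        h=np.zeros_like(m); f=m.copy(); cs,_=cv2.findContours(m,cv2.RETR_CCOMP,cv2.CHAIN_APPROX_NONE)
        cv2.drawContours(f,[max(cs,key=cv2.contourArea)],-1,1,-1); hole=blob(((f==1)&(m==0)).astype(np.uint8),0)
        print("  hole",*rect(t,hole,.004))
E
```

```text
ringL [438.7 142.   59.9  57.6  44.3] [438.7 142.2]
ringS [447.2  -1.6  40.7  38.3  89. ] [447.2  -1.2]
chan [383.  306.2  91.3  32.4 -70.1] [382.9 306.2]
block [ 424.6 -167.6   42.9   42.1   -1.9] [ 424.4 -167.4]
weight [ 382.7 -286.4   35.1   34.   -46.6] [ 382.8 -286.2]
pL [547.2 311.5 118.4 106.8   4.5] [546.9 311.5]
  hole [5.472e+02 3.115e+02 3.430e+01 3.390e+01 2.000e-01] [546.8 311.8]
pS [629.7  -4.9 118.9 106.7  19.6] [629.3  -4.9]
  hole [629.6  -4.5  18.2  15.9  88.9] [629.2  -4.6]
pC [ 586.5 -356.7  166.7   82.4  -75. ] [ 586.4 -356.7]
```

```bash
python3 - <<'E'
from meas import *
t,s=pickle.load(open("s0.pkl","rb"))
for n,p in dict(ringL=(.4387,.1421,.014),ringS=(.4472,-.0014,.014),chan=(.383,.3062,.018),block=(.4245,-.1675,.04),weight=(.3828,-.2863,.05),pL=(.547,.3116,.004),pS=(.6295,-.0047,.004),pC=(.5865,-.3567,.004)).items():
    q=w2px(s,p); print(n,np.round(q,1))
img=s["img"][:,:,::-1].copy(); img=cv2.resize(img,None,fx=3,fy=3,interpolation=cv2.INTER_CUBIC)
for p in [(.4387,.1421,.014),(.4472,-.0014,.014),(.383,.3062,.018),(.4245,-.1675,.04),(.3828,-.2863,.05),(.547,.3116,.004),(.6295,-.0047,.004),(.5865,-.3567,.004)]:
    q=w2px(s,p)*3+1; cv2.drawMarker(img,tuple(int(round(x)) for x in q),(0,0,255),cv2.MARKER_CROSS,14,1)
cv2.imwrite("pics/ov.png",img[380:950,240:1140][:570,:800]); cv2.imwrite("pics/ov.png",cv2.resize(img[380:980,240:1240],(800,480)))
E
```

```text
ringL [288.4 217.7]
ringS [242.7 196. ]
chan [358.1 234. ]
block [203.7 161.6]
weight [185.5 138.7]
pL [323.5 282. ]
pS [192.4 236. ]
pC [118.6 172.4]
```

View pics/ov.png

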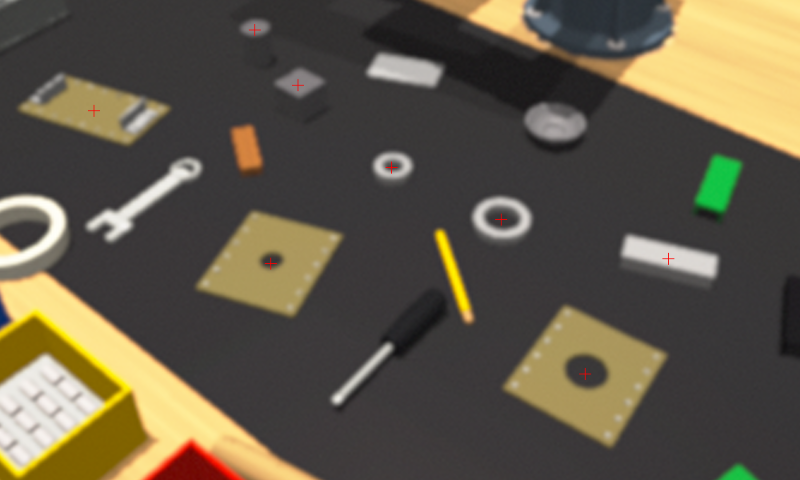

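```bash
python3 -m handwheel '[{"slide":[3,0,0],"turn":7,"hand":6},{"slide":[3.5,1.5,0],"turn":7,"hand":6},{"slide":[2.5,3,0],"turn":7,"hand":6},{"slide":[2.5,3,0],"turn":7,"hand":6},{"slide":[2.5,3,0],"turn":7,"hand":6},{"slide":[2.5,3,0],"turn":7,"hand":6},{"slide":[2.5,3,0],"turn":7,"hand":6},{"slide":[2.5,3,0],"turn":7,"hand":6}]' 30
```

```text
time: 0.87
eef_pos: [0.3819, -0.4058, 0.2392]
tool_rot: [0.81, 0.586, 0.0, -0.0]
contact_force: [1.0, -0.5, -0.6]
grip_width: 0.0601
```

The scene-camera overlay puts the crosses on the centres of all 8 features, so the two cameras agree. Moving on to the small ring.

```bash
python3 -m handwheel '[{"slide":[0.8,4,0],"turn":6},{"slide":[0.8,4,0],"turn":6},{"slide":[0.8,4,0],"turn":6},{"slide":[0.8,4,0],"turn":0.6},{"slide":[0.8,4,0]},{"slide":[0.8,4,0]},{"slide":[0.8,4,0]},{"slide":[0.8,4,0]}]' 30; python3 -m handwheel '[{"slide":[0,4,-1]},{"slide":[0.1,4,-1]},{"slide":[0,0.4,-3.5]},{"slide":[0,0,-4]},{"slide":[0,0,-4]},{"slide":[0,0,-4]},{"slide":[0,0,-2]},{"slide":[0,0,0]}]' 30
```

```text
schema error: expected keys slide, turn, hand
schema error: expected keys slide, turn, hand
```

```bash
python3 -m handwheel '[{"slide":[0.8,4,0],"turn":6,"hand":6},{"slide":[0.8,4,0],"turn":6,"hand":6},{"slide":[0.8,4,0],"turn":6,"hand":6},{"slide":[0.8,4,0],"turn":0.6,"hand":6},{"slide":[0.8,4,0],"turn":0,"hand":6},{"slide":[0.8,4,0],"turn":0,"hand":6},{"slide":[0.8,4,0],"turn":0,"hand":6},{"slide":[0.8,4,0],"turn":0,"hand":6}]' 30; python3 -m handwheel '[{"slide":[0,4,-1],"turn":0,"hand":6},{"slide":[0.1,4,-1],"turn":0,"hand":6},{"slide":[0,0.4,-3.5],"turn":0,"hand":6},{"slide":[0,0,-4],"turn":0,"hand":6},{"slide":[0,0,-4],"turn":0,"hand":6},{"slide":[0,0,-4],"turn":0,"hand":6},{"slide":[0,0,-2],"turn":0,"hand":6},{"slide":[0,0,0],"turn":0,"hand":6}]' 30
```

```text
time: 1.53
eef_pos: [0.445, -0.0856, 0.2394]
tool_rot: [0.707, 0.707, 0.0, 0.0]
contact_force: [1.0, 0.4, 0.8]
grip_width: 0.0603
time: 2.2
eef_pos: [0.4436, -0.0029, 0.0407]
tool_rot: [0.707, 0.707, -0.002, -0.004]
contact_force: [0.5, -0.0, 0.5]
grip_width: 0.0601
```

```bash
python3 -m handwheel '[{"slide":[0.3,0.1,0],"turn":0,"hand":6},{"slide":[0,0,-1.5],"turn":0,"hand":6},{"slide":[0,0,-1],"turn":0,"hand":6},{"slide":[0,0,-0.5],"turn":0,"hand":6},{"slide":[0,0,0],"turn":0,"hand":6},{"slide":[0,0,0],"turn":0,"hand":6}]' 30; python3 - <<'E'
from h import *
print(get_obs()["eef_pos"])
s=cam("scene"); crop(s,160,120,160,120,5,"pics/g1.png")
E
```

```text
time: 2.7
eef_pos: [0.4494, -0.0026, 0.015]
tool_rot: [0.707, 0.707, 0.0, 0.0]
contact_force: [-0.1, -0.1, -0.3]
grip_width: 0.0598
[ 0.44937424 -0.00263834  0.01498481]
```

View pics/g1.png

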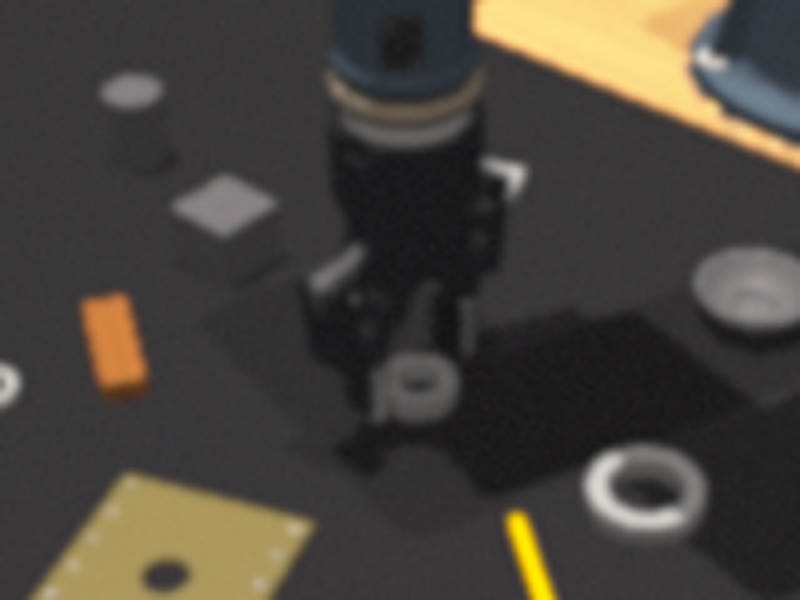

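The jaws straddle the ring (small ring at about (415,385) in the crop). Lower 6 mm and close.

```bash
python3 -m handwheel '[{"slide":[-0.2,0.1,-0.3],"turn":0,"hand":6},{"slide":[0,0,-0.3],"turn":0,"hand":6},{"slide":[0,0,0],"turn":0,"hand":5},{"slide":[0,0,0],"turn":0,"hand":3.5},{"slide":[0,0,0],"turn":0,"hand":3.5},{"slide":[0,0,0],"turn":0,"hand":3.5},{"slide":[0,0,0],"turn":0,"hand":3.5}]' 30; python3 -m handwheel '[{"slide":[0,0,0],"turn":0,"hand":3.5},{"slide":[0,0,1],"turn":0,"hand":3.5},{"slide":[0,0,2],"turn":0,"hand":3.5},{"slide":[0,0,2],"turn":0,"hand":3.5},{"slide":[0,0,0],"turn":0,"hand":3.5}]' 30
```

```text
time: 3.33
eef_pos: [0.4468, -0.0015, 0.0086]
tool_rot: [0.707, 0.707, -0.0, -0.0]
contact_force: [-0.9, 0.3, 5.2]
grip_width: 0.0407
time: 3.75
eef_pos: [0.4487, -0.0019, 0.061]
tool_rot: [0.707, 0.707, 0.001, 0.002]
contact_force: [0.6, -0.0, 0.2]
grip_width: 0.0412
```

```bash
python3 -m handwheel '[{"slide":[3,0,0],"turn":0,"hand":3.5},{"slide":[4,0,0],"turn":0,"hand":3.5},{"slide":[4,-0.1,0],"turn":0,"hand":3.5},{"slide":[4,-0.1,0],"turn":0,"hand":3.5},{"slide":[3,-0.1,0],"turn":0,"hand":3.5},{"slide":[0,0,-1],"turn":0,"hand":3.5},{"slide":[0,0,-1],"turn":0,"hand":3.5},{"slide":[0,0,0],"turn":0,"hand":3.5}]' 30; python3 - <<'E'
from h import *
print(get_obs()["eef_pos"],get_obs()["grip_width"])
s=cam("scene"); crop(s,120,150,160,120,5,"pics/g2.png")
E
```

```text
time: 4.42
eef_pos: [0.6235, -0.004, 0.0353]
tool_rot: [0.707, 0.707, -0.002, -0.003]
contact_force: [-0.7, 0.9, -0.4]
grip_width: 0.0407
[ 0.62353044 -0.00395022  0.03526336] 0.04069334323939496
```

View pics/g2.png

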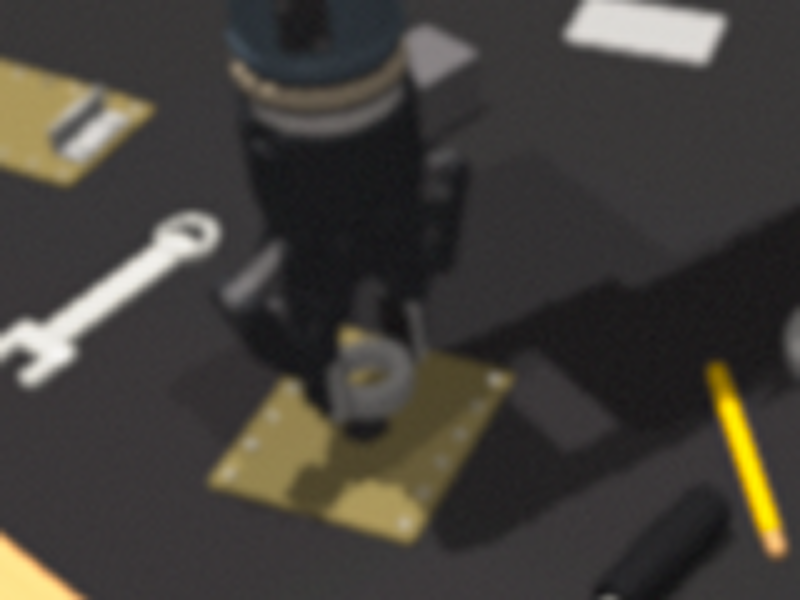

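The ring is held at about (370,375) in the crop, above the small-hole plate. It may be tilted slightly; it will be pressed flat when it is set down. Settling, then correcting the position.

```bash
python3 -m handwheel '[{"slide":[0.4,0,-0.5],"turn":0,"hand":3.5},{"slide":[0,0,-0.5],"turn":0,"hand":3.5},{"slide":[0,0,0],"turn":0,"hand":3.5},{"slide":[0,0,0],"turn":0,"hand":3.5}]' 30
```

```text
time: 4.8
eef_pos: [0.6304, -0.0045, 0.0281]
tool_rot: [0.707, 0.707, -0.0, -0.0]
contact_force: [0.4, 0.6, -0.4]
grip_width: 0.041
```

```bash
python3 -m handwheel '[{"slide":[0,0,-0.5],"turn":0,"hand":3.5},{"slide":[0,0,-0.5],"turn":0,"hand":3.5},{"slide":[0,0,-0.3],"turn":0,"hand":3.5},{"slide":[0,0,-0.2],"turn":0,"hand":3.5},{"slide":[0,0,0],"turn":0,"hand":3.5},{"slide":[0,0,0],"turn":0,"hand":3.5}]' 30
```

```text
time: 5.3
eef_pos: [0.631, -0.0045, 0.0131]
tool_rot: [0.707, 0.707, -0.0, -0.0]
contact_force: [-0.3, 0.9, -0.8]
grip_width: 0.041
```

```bash
python3 -m handwheel '[{"slide":[-0.1,0,-0.1],"turn":0,"hand":3.5},{"slide":[0,0,0],"turn":0,"hand":3.5},{"slide":[0,0,0],"turn":0,"hand":4.6},{"slide":[0,0,0],"turn":0,"hand":5.4},{"slide":[0,0,0],"turn":0,"hand":6.5},{"slide":[0,0,0],"turn":0,"hand":6.5},{"slide":[0,0,2],"turn":0,"hand":7.2},{"slide":[0,0,4],"turn":0,"hand":7.2}]' 30;
python3 -m handwheel '[{"slide":[-3,0,2],"turn":0,"hand":7.2},{"slide":[-4,4,1],"turn":0,"hand":7.2},{"slide":[-3.5,3.5,0],"turn":0,"hand":7.2},{"slide":[-3.5,3.5,0],"turn":0,"hand":7.2},{"slide":[-3.2,3.5,0],"turn":0,"hand":7.2},{"slide":[-2,0.2,-2],"turn":0,"hand":7.2},{"slide":[0,0,-3],"turn":0,"hand":7.2},{"slide":[0,0,0],"turn":0,"hand":7.2}]' 30; python3 - <<'E'
from h import *
print(get_obs()["eef_pos"],get_obs()["grip_width"])
s=cam("scene"); crop(s,150,150,200,150,4,"pics/g3.png")
E
```

```text
time: 5.97
eef_pos: [0.6259, -0.0039, 0.0681]
tool_rot: [0.707, 0.707, -0.003, -0.005]
contact_force: [0.3, -1.3, 0.6]
grip_width: 0.072
time: 6.63
eef_pos: [0.4598, 0.1169, 0.0463]
tool_rot: [0.706, 0.708, -0.003, -0.003]
contact_force: [-0.5, -0.4, 0.2]
grip_width: 0.0723
[0.45978067 0.11687415 0.04628678] 0.07227317063054844
```

View pics/g3.png

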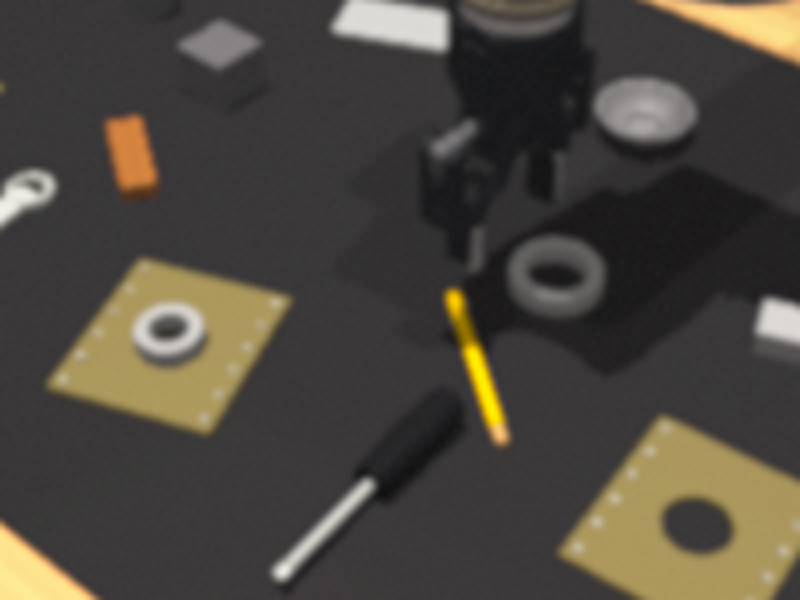

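The small ring lies flat over its hole at (168,330) in the crop. Now the large ring.

```bash
python3 -m handwheel '[{"slide":[-1.1,1.3,0],"turn":0,"hand":7.2},{"slide":[-1,1.2,0],"turn":0,"hand":7.2},{"slide":[0,0,-1],"turn":0,"hand":7.2},{"slide":[0,0,0],"turn":0,"hand":7.2},{"slide":[0,0,0],"turn":0,"hand":7.2}]' 30
```

```text
time: 7.1
eef_pos: [0.4447, 0.1407, 0.0399]
tool_rot: [0.707, 0.707, 0.001, 0.001]
contact_force: [-1.0, -0.6, -0.2]
grip_width: 0.0722
```

```bash
python3 -m handwheel '[{"slide":[-0.6,0.1,0],"turn":0,"hand":7.2},{"slide":[0,0,-1.2],"turn":0,"hand":7.2},{"slide":[0,0,-1],"turn":0,"hand":7.2},{"slide":[0,0,-0.6],"turn":0,"hand":7.2},{"slide":[0,0,-0.3],"turn":0,"hand":7.2},{"slide":[0,0,0],"turn":0,"hand":7.2}]' 30
```

```text
time: 7.6
eef_pos: [0.4368, 0.1419, 0.0078]
tool_rot: [0.707, 0.707, -0.0, -0.0]
contact_force: [-0.7, -0.3, -0.5]
grip_width: 0.0725
```

```bash
python3 -m handwheel '[{"slide":[0.1,0,0],"turn":0,"hand":6.4},{"slide":[0,0,0],"turn":0,"hand":5.4},{"slide":[0,0,0],"turn":0,"hand":5.4},{"slide":[0,0,0],"turn":0,"hand":5.4},{"slide":[0,0,0],"turn":0,"hand":5.4}]' 30;python3 -m handwheel '[{"slide":[0,0,1],"turn":0,"hand":5.4},{"slide":[0,0,2],"turn":0,"hand":5.4},{"slide":[0,0,2],"turn":0,"hand":5.4},{"slide":[1,1,0],"turn":0,"hand":5.4},{"slide":[3,4,0],"turn":0,"hand":5.4},{"slide":[3,4,0],"turn":0,"hand":5.4},{"slide":[3,4,0],"turn":0,"hand":5.4}]' 30;python3 -m handwheel '[{"slide":[0.9,3.5,0],"turn":0,"hand":5.4},{"slide":[0,0.5,-0.5],"turn":0,"hand":5.4},{"slide":[0,0,-0.5],"turn":0,"hand":5.4},{"slide":[0,0,-0.5],"turn":0,"hand":5.4},{"slide":[0,0,0],"turn":0,"hand":5.4},{"slide":[0,0,0],"turn":0,"hand":5.4}]' 30
```

```text
time: 8.02
eef_pos: [0.4382, 0.1421, 0.0091]
tool_rot: [0.707, 0.707, 0.0, 0.0]
contact_force: [0.1, -1.0, 5.7]
grip_width: 0.0586
time: 8.6
eef_pos: [0.5238, 0.2534, 0.0596]
tool_rot: [0.707, 0.707, 0.0, 0.0]
contact_force: [1.0, -1.2, -0.9]
grip_width: 0.0587
time: 9.1
eef_pos: [0.5306, 0.2905, 0.0429]
tool_rot: [0.708, 0.707, -0.002, -0.001]
contact_force: [1.0, -0.1, -0.5]
grip_width: 0.059
```

```bash
python3 -m handwheel '[{"slide":[0.8,1,0],"turn":0,"hand":5.4},{"slide":[0.7,1,0],"turn":0,"hand":5.4},{"slide":[0,0,-0.7],"turn":0,"hand":5.4},{"slide":[0,0,-0.8],"turn":0,"hand":5.4},{"slide":[0,0,0],"turn":0,"hand":5.4},{"slide":[0,0,0],"turn":0,"hand":5.4}]' 30; python3 - <<'E'
from h import *
print(get_obs()["eef_pos"],get_obs()["grip_width"])
s=cam("scene"); crop(s,240,210,160,120,5,"pics/g4.png")
E
```

```text
time: 9.6
eef_pos: [0.5453, 0.3108, 0.0273]
tool_rot: [0.707, 0.707, -0.002, -0.001]
contact_force: [-0.7, -0.4, -0.8]
grip_width: 0.0585
[0.5452974  0.31077996 0.02732852] 0.05854478433031074
```

View pics/g4.png

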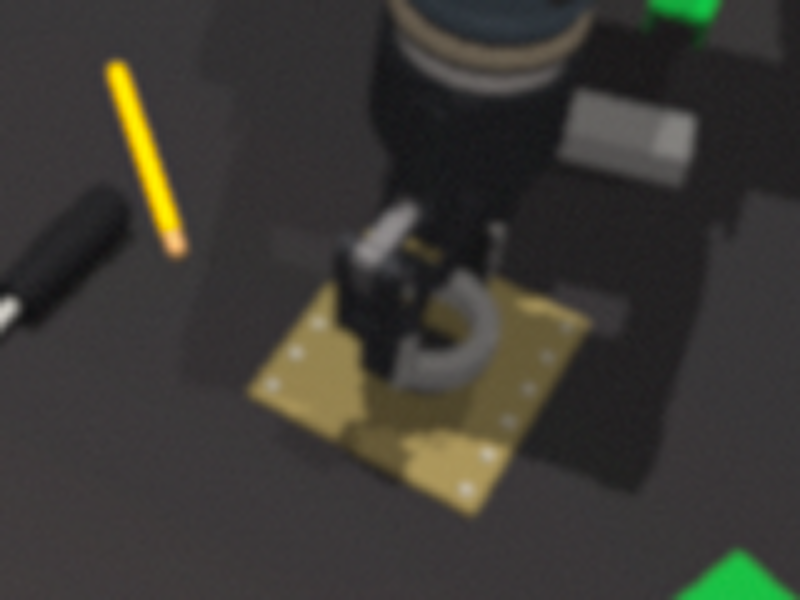

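The large ring is held level over the plate, at about (450,330) in the crop. Lowering and releasing.

```bash
python3 -m handwheel '[{"slide":[0,0,-0.5],"turn":0,"hand":5.4},{"slide":[0,0,-0.5],"turn":0,"hand":5.4},{"slide":[0,0,-0.3],"turn":0,"hand":5.4},{"slide":[0,0,-0.1],"turn":0,"hand":5.4},{"slide":[0,0,0],"turn":0,"hand":5.4},{"slide":[0,0,0],"turn":0,"hand":5.4}]' 30
```

```text
time: 10.15
eef_pos: [0.5469, 0.3122, 0.0144]
tool_rot: [0.707, 0.707, -0.0, -0.0]
contact_force: [-0.2, 0.4, 0.4]
grip_width: 0.0589
```

```bash
python3 -m handwheel '[{"slide":[0,0,-0.1],"turn":0,"hand":5.4},{"slide":[0,0,0],"turn":0,"hand":5.4},{"slide":[0,0,0],"turn":0,"hand":6.4},{"slide":[0,0,0],"turn":0,"hand":7.4},{"slide":[0,0,0],"turn":0,"hand":7.6},{"slide":[0,0,2],"turn":0,"hand":7.6},{"slide":[0,0,4],"turn":0,"hand":5}]' 30;
python3 -m handwheel '[{"slide":[-2,0,1],"turn":6,"hand":5},{"slide":[-4,0,0],"turn":6,"hand":5},{"slide":[-4,0,0],"turn":6,"hand":5},{"slide":[-4,0,0],"turn":1.9,"hand":5},{"slide":[-2.4,-0.6,0],"turn":0,"hand":5},{"slide":[0,0,-2],"turn":0,"hand":5},{"slide":[0,0,-1.5],"turn":0,"hand":5},{"slide":[0,0,0],"turn":0,"hand":5}]' 30; python3 - <<'E'
from h import *
print(get_obs()["eef_pos"],get_obs()["grip_width"])
s=cam("scene"); crop(s,240,180,200,150,4,"pics/g5.png")
E
```

```text
time: 10.73
eef_pos: [0.5434, 0.3107, 0.0696]
tool_rot: [0.707, 0.707, -0.005, -0.002]
contact_force: [0.7, 0.1, 0.4]
grip_width: 0.0659
time: 11.4
eef_pos: [0.3815, 0.3057, 0.0472]
tool_rot: [0.574, 0.819, -0.001, -0.001]
contact_force: [-1.3, -0.1, 0.2]
grip_width: 0.0501
[0.38146634 0.30572162 0.04717972] 0.05010052631335473
```

View pics/g5.png

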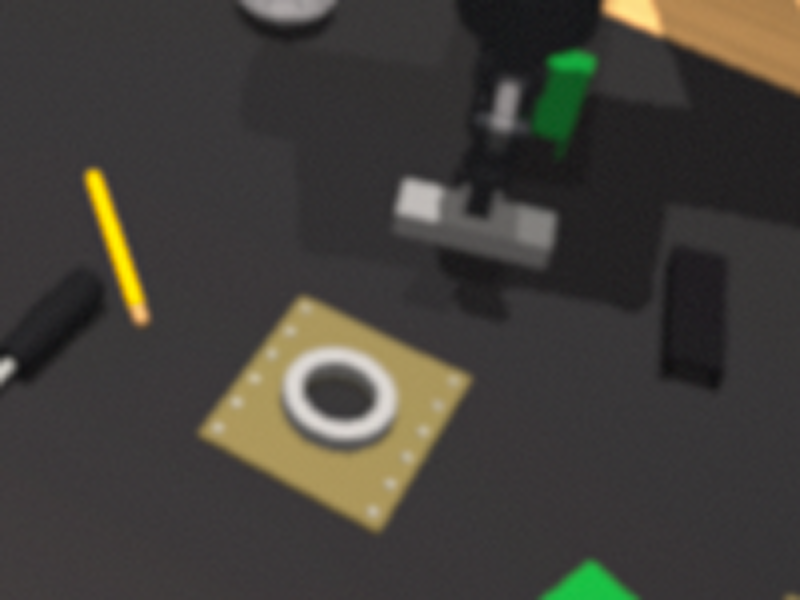

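The large ring is centred at (340,395) in the crop. The jaws are across the channel's middle. Descending.

```bash
python3 -m handwheel '[{"slide":[0.1,0,-1],"turn":0,"hand":5},{"slide":[0,0,-1],"turn":0,"hand":5},{"slide":[0,0,-1],"turn":0,"hand":5},{"slide":[0,0,-0.4],"turn":0,"hand":5},{"slide":[0,0,0],"turn":0,"hand":5},{"slide":[0,0,0],"turn":0,"hand":5}]' 30
```

```text
time: 11.95
eef_pos: [0.3838, 0.306, 0.0141]
tool_rot: [0.574, 0.819, -0.0, -0.0]
contact_force: [0.6, -0.2, -0.6]
grip_width: 0.0501
```

```bash
python3 -m handwheel '[{"slide":[0,0,-0.2],"turn":0,"hand":4},{"slide":[0,0,0],"turn":0,"hand":2.5},{"slide":[0,0,0],"turn":0,"hand":2.5},{"slide":[0,0,0],"turn":0,"hand":2.5},{"slide":[0,0,0],"turn":0,"hand":2.5},{"slide":[0,0,0],"turn":0,"hand":2.5}]' 30;python3 -m handwheel '[{"slide":[0,0,1],"turn":0,"hand":2.5},{"slide":[0,0,2],"turn":0,"hand":2.5},{"slide":[0,0,3],"turn":0,"hand":2.5},{"slide":[0,-1,1],"turn":0,"hand":2.5},{"slide":[1,-3,0],"turn":0,"hand":2.5},{"slide":[1.2,-3.8,0],"turn":0,"hand":2.5},{"slide":[1.2,-3.8,0],"turn":0,"hand":2.5},{"slide":[1.2,-3.8,0],"turn":0,"hand":2.5}]' 30;python3 -m handwheel '[{"slide":[1.2,-3.8,0],"turn":0,"hand":2.5},{"slide":[1.2,-3.8,0],"turn":0,"hand":2.5},{"slide":[1.2,-3.8,0],"turn":0,"hand":2.5},{"slide":[1.2,-3.8,0],"turn":0,"hand":2.5},{"slide":[1.2,-3.8,0],"turn":0,"hand":2.5},{"slide":[1.2,-3.8,0],"turn":0,"hand":2.5},{"slide":[1.2,-3.8,0],"turn":0,"hand":2.5},{"slide":[1.2,-3.8,0],"turn":0,"hand":2.5}]' 30
```

```text
time: 12.45
eef_pos: [0.3841, 0.3063, 0.0127]
tool_rot: [0.574, 0.819, 0.0, 0.0]
contact_force: [-0.2, 0.5, 0.9]
grip_width: 0.0294
time: 13.12
eef_pos: [0.4298, 0.1505, 0.0831]
tool_rot: [0.574, 0.819, 0.0, 0.0]
contact_force: [1.0, -0.0, -0.9]
grip_width: 0.0293
time: 13.78
eef_pos: [0.5253, -0.1542, 0.0827]
tool_rot: [0.575, 0.818, -0.0, -0.0]
contact_force: [0.8, 0.6, -1.5]
grip_width: 0.0293
```

```bash
python3 -m handwheel '[{"slide":[1.2,-3.8,0],"turn":-2,"hand":2.5},{"slide":[1.2,-3.8,0],"turn":-2.9,"hand":2.5},{"slide":[1.2,-3.8,0],"turn":0,"hand":2.5},{"slide":[1.2,-3.8,0],"turn":0,"hand":2.5},{"slide":[0.6,-2,0],"turn":0,"hand":2.5},{"slide":[0,0,-1],"turn":0,"hand":2.5},{"slide":[0,0,0],"turn":0,"hand":2.5},{"slide":[0,0,0],"turn":0,"hand":2.5}]' 30
```

```text
time: 14.45
eef_pos: [0.5779, -0.3224, 0.0713]
tool_rot: [0.609, 0.793, 0.0, -0.002]
contact_force: [0.4, -0.5, -1.6]
grip_width: 0.0293
```

```bash
python3 -m handwheel '[{"slide":[0.4,-1.7,0],"turn":0,"hand":2.5},{"slide":[0.4,-1.7,0],"turn":0,"hand":2.5},{"slide":[0,0,-1],"turn":0,"hand":2.5},{"slide":[0,0,-1.2],"turn":0,"hand":2.5},{"slide":[0,0,0],"turn":0,"hand":2.5},{"slide":[0,0,0],"turn":0,"hand":2.5}]' 30; python3 - <<'E'
from h import *
print(get_obs()["eef_pos"],get_obs()["grip_width"])
s=cam("scene"); crop(s,60,110,160,120,5,"pics/g6.png")
t=cam("top"); crop(t,360,90,120,90,5,"pics/g6t.png")
E
```

```text
time: 14.95
eef_pos: [0.5862, -0.3548, 0.0485]
tool_rot: [0.608, 0.794, 0.0, -0.003]
contact_force: [0.6, -0.7, 0.1]
grip_width: 0.0292
[ 0.58617595 -0.35483909  0.04848207] 0.02920577796033533
```

View pics/g6.png

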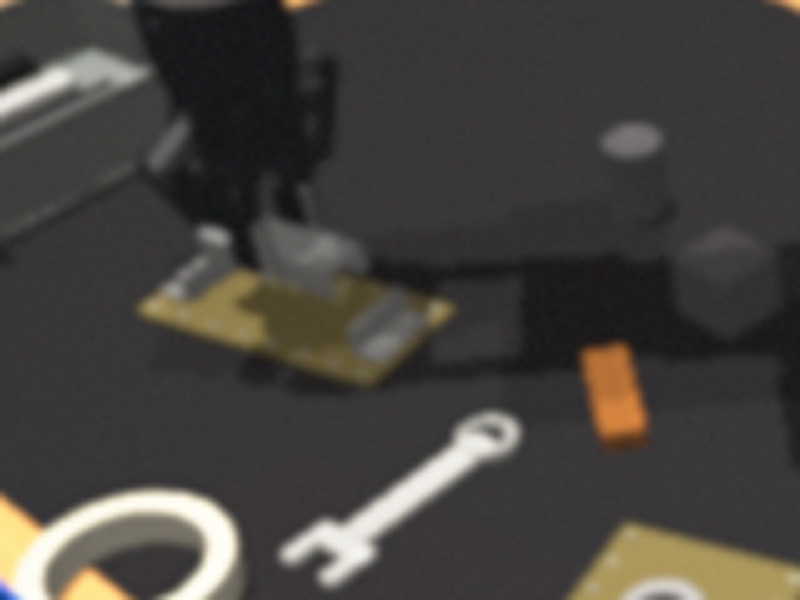

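The channel hangs lengthwise between the cleats, at about (310,250) in the crop. Lowering.

```bash
python3 -m handwheel '[{"slide":[0,-0.1,-0.8],"turn":0,"hand":2.5},{"slide":[0,0,-0.8],"turn":0,"hand":2.5},{"slide":[0,0,-0.7],"turn":0,"hand":2.5},{"slide":[0,0,-0.4],"turn":0,"hand":2.5},{"slide":[0,0,0],"turn":0,"hand":2.5},{"slide":[0,0,0],"turn":0,"hand":2.5}]' 30
```

```text
time: 15.55
eef_pos: [0.5877, -0.3586, 0.0229]
tool_rot: [0.609, 0.793, 0.0, -0.001]
contact_force: [0.0, -0.5, -0.8]
grip_width: 0.0293
```

```bash
python3 -m handwheel '[{"slide":[-0.1,0.2,-0.3],"turn":0,"hand":2.5},{"slide":[0,0,-0.2],"turn":0,"hand":2.5},{"slide":[0,0,-0.1],"turn":0,"hand":2.5},{"slide":[0,0,0],"turn":0,"hand":2.5},{"slide":[0,0,0],"turn":0,"hand":2.5}]' 30
```

```text
time: 15.97
eef_pos: [0.587, -0.3569, 0.0176]
tool_rot: [0.609, 0.793, -0.0, 0.0]
contact_force: [0.3, 0.1, -0.7]
grip_width: 0.0294
```

```bash
python3 -m handwheel '[{"slide":[0,0,-0.1],"turn":0,"hand":2.5},{"slide":[0,0,0],"turn":0,"hand":3.2},{"slide":[0,0,0],"turn":0,"hand":4},{"slide":[0,0,0],"turn":0,"hand":4.5},{"slide":[0,0,0],"turn":0,"hand":4.5},{"slide":[0,0,2],"turn":0,"hand":5.5},{"slide":[0,0,4],"turn":0,"hand":5.5},{"slide":[0,0,3],"turn":0,"hand":5.5}]' 30;python3 -m handwheel '[{"slide":[-3,1,0],"turn":0,"hand":5.5},{"slide":[-4,1.4,0],"turn":0,"hand":5.5},{"slide":[-4,1.4,0],"turn":0,"hand":5.5},{"slide":[-4,1.4,0],"turn":0,"hand":5.5},{"slide":[-3.5,1.4,0],"turn":0,"hand":5.5},{"slide":[-1.3,0.3,0],"turn":0,"hand":5.5},{"slide":[0,0,0],"turn":0,"hand":5.5},{"slide":[0,0,0],"turn":0,"hand":5.5}]' 30; python3 - <<'E'
from h import *
print(get_obs()["eef_pos"],get_obs()["grip_width"])
s=cam("scene"); crop(s,80,90,160,120,5,"pics/g7.png")
E
```

```text
time: 16.63
eef_pos: [0.5868, -0.3567, 0.1075]
tool_rot: [0.609, 0.793, 0.0, -0.0]
contact_force: [0.3, 0.1, 0.5]
grip_width: 0.0551
time: 17.3
eef_pos: [0.3911, -0.2892, 0.1071]
tool_rot: [0.609, 0.793, -0.0, 0.001]
contact_force: [0.6, -0.5, 0.6]
grip_width: 0.0554
[ 0.39112266 -0.28915858  0.10709564] 0.055367072872084006
```

View pics/g7.png

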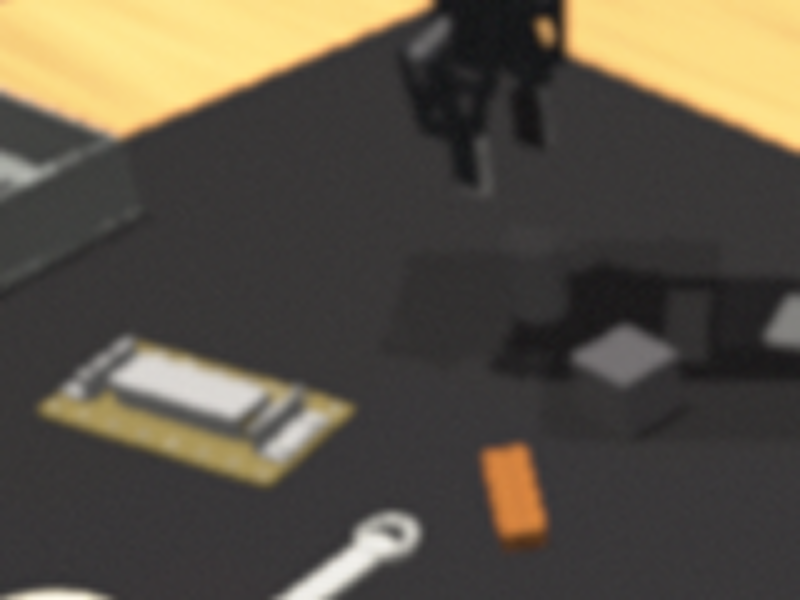

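The channel sits between the cleats, at about (185,385) in the crop. Now the weight.

```bash
python3 -m handwheel '[{"slide":[-0.8,0.3,0],"turn":0,"hand":5.5},{"slide":[0,0,0],"turn":0,"hand":5.5},{"slide":[0,0,-1],"turn":0,"hand":5.5},{"slide":[0,0,0],"turn":0,"hand":5.5}]' 40
```

```text
time: 17.68
eef_pos: [0.3831, -0.2853, 0.0956]
tool_rot: [0.609, 0.793, 0.0, -0.001]
contact_force: [-0.0, 1.2, -0.4]
grip_width: 0.0551
```

```bash
python3 -m handwheel '[{"slide":[0,-0.1,-1.5],"turn":0,"hand":5.5},{"slide":[0,0,-1.5],"turn":0,"hand":5.5},{"slide":[0,0,-1.5],"turn":0,"hand":5.5},{"slide":[0,0,-1.5],"turn":0,"hand":5.5},{"slide":[0,0,-1],"turn":0,"hand":5.5},{"slide":[0,0,0],"turn":0,"hand":5.5},{"slide":[0,0,0],"turn":0,"hand":5.5}]' 40;python3 -m handwheel '[{"slide":[0,0,0],"turn":0,"hand":4.5},{"slide":[0,0,0],"turn":0,"hand":3},{"slide":[0,0,0],"turn":0,"hand":3},{"slide":[0,0,0],"turn":0,"hand":3},{"slide":[0,0,0],"turn":0,"hand":3},{"slide":[0,0,0],"turn":0,"hand":3}]' 40
```

```text
time: 18.27
eef_pos: [0.383, -0.2864, 0.0262]
tool_rot: [0.609, 0.793, 0.0, -0.001]
contact_force: [-0.2, 0.2, 0.0]
grip_width: 0.0549
time: 18.77
eef_pos: [0.3831, -0.2869, 0.0274]
tool_rot: [0.609, 0.793, -0.0, 0.001]
contact_force: [-1.8, 0.3, 6.1]
grip_width: 0.0349
```

```bash
python3 -m handwheel '[{"slide":[0,0,1],"turn":0,"hand":3},{"slide":[0,0,2],"turn":0,"hand":3},{"slide":[0,0,3],"turn":0,"hand":3},{"slide":[0,0,2],"turn":0,"hand":3},{"slide":[0,0,0],"turn":0,"hand":3}]' 40; python3 - <<'E'
from meas import *
print(get_obs()["eef_pos"],get_obs()["contact_force"])
t=cam("top"); crop(t,330,90,150,112,5,"pics/g8.png")
m=blob(seg(t,419,140,"olive",40),0); print(rect(t,m,.004))
m=seg(t,419,140,"bright",40); n,l,st,c=cv2.connectedComponentsWithStats(m)
for i in range(1,n):
    if st[i,4]>30: print(st[i],rect(t,(l==i).astype(np.uint8),.022))
E
```

```text
time: 19.18
eef_pos: [0.3845, -0.288, 0.11]
tool_rot: [0.609, 0.793, -0.001, 0.004]
contact_force: [0.2, -1.7, -4.3]
grip_width: 0.035
[ 0.38452016 -0.28801717  0.10996516] [ 0.1865353  -1.70889031 -4.26966724]
(array([ 586.8, -356.6,  166.5,   82.2,  -75.4]), array([ 600. , -363.1]))
[ 385  118   68   39 1251] (array([ 583.8, -351.3,  158.4,   74.3,  -75.5]), array([ 591.5, -354.3]))
```

View pics/g8.png

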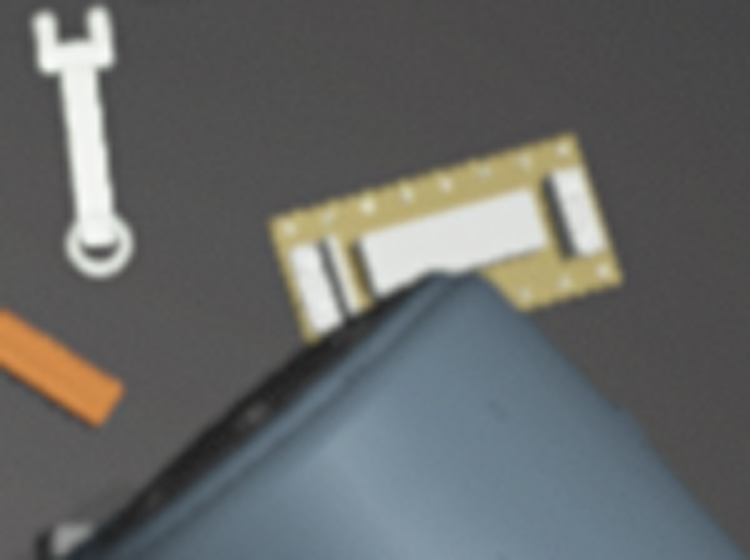

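```bash
python3 - <<'E'
from meas import *
t,s=pickle.load(open("s0.pkl","rb"))
P=[px2w(t,330+a/5-.4,90+b/5-.4,.022)*1000 for a,b in [(358,235),(527,190),(375,295),(548,248)]]
print(np.round(P,1),np.mean(P,0))
E
```

```text
[[ 592.  -307.8   22. ]
 [ 613.6 -394.5   22. ]
 [ 560.9 -315.    22. ]
 [ 583.4 -403.5   22. ]] [ 587.48425848 -355.20728639   22.        ]
```

The channel centre measures (587,-355) mm, matching the release pose. Carrying the weight over.

```bash
python3 -m handwheel '[{"slide":[1.5,-0.5,0],"turn":0,"hand":3},{"slide":[3,-1,0],"turn":0,"hand":3},{"slide":[3.5,-1.2,0],"turn":0,"hand":3},{"slide":[3.5,-1.2,0],"turn":0,"hand":3},{"slide":[3.5,-1.2,0],"turn":0,"hand":3},{"slide":[3,-1,0],"turn":0,"hand":3},{"slide":[1.6,-0.5,0],"turn":0,"hand":3},{"slide":[0,0,0],"turn":0,"hand":3}]' 40;python3 -m handwheel '[{"slide":[0,0,-1],"turn":0,"hand":3},{"slide":[0,0,-1.5],"turn":0,"hand":3},{"slide":[0,0,0],"turn":0,"hand":3},{"slide":[0,0,0],"turn":0,"hand":3}]' 40
```

```text
time: 19.9
eef_pos: [0.5825, -0.3535, 0.1042]
tool_rot: [0.608, 0.794, 0.0, 0.001]
contact_force: [-0.4, -0.7, -4.9]
grip_width: 0.0351
time: 20.23
eef_pos: [0.576, -0.3505, 0.0786]
tool_rot: [0.609, 0.793, 0.0, -0.004]
contact_force: [0.1, -0.1, -4.9]
grip_width: 0.0349
```

```bash
python3 -m handwheel '[{"slide":[0.6,-0.3,-0.5],"turn":0,"hand":3},{"slide":[0.5,-0.2,-0.8],"turn":0,"hand":3},{"slide":[0,0,-0.5],"turn":0,"hand":3},{"slide":[0,0,0],"turn":0,"hand":3},{"slide":[0,0,0],"turn":0,"hand":3},{"slide":[0,0,0],"turn":0,"hand":3}]' 40; python3 - <<'E'
from meas import *
print(get_obs()["eef_pos"])
s=cam("scene"); crop(s,60,100,160,120,5,"pics/g9.png")
E
```

```text
time: 20.73
eef_pos: [0.5899, -0.3574, 0.0636]
tool_rot: [0.609, 0.793, -0.0, -0.0]
contact_force: [-1.2, 0.7, -3.6]
grip_width: 0.0353
[ 0.58989244 -0.35742554  0.06359033]
```

View pics/g9.png

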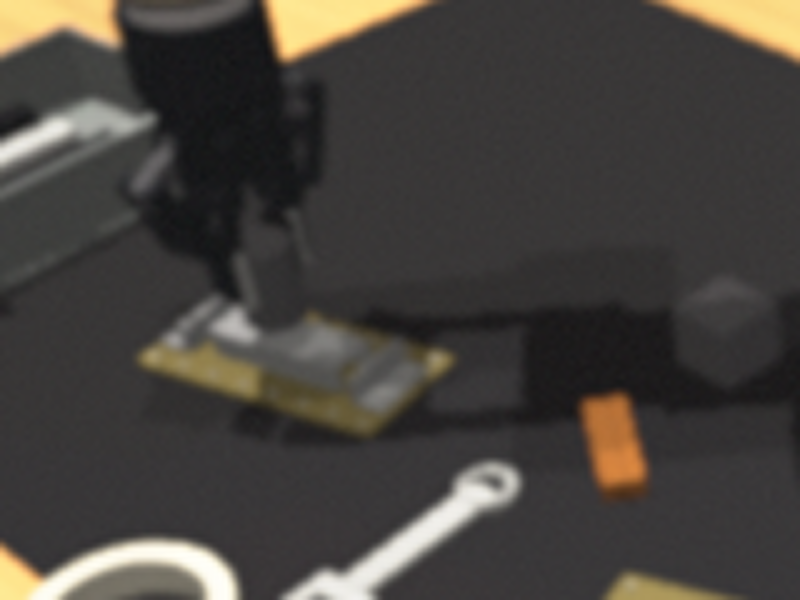

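The weight hangs vertically over the channel, at about (275,285) in the crop. Lowering.

```bash
python3 -m handwheel '[{"slide":[-0.3,0.1,-0.4],"turn":0,"hand":3},{"slide":[0,0,-0.4],"turn":0,"hand":3},{"slide":[0,0,-0.3],"turn":0,"hand":3},{"slide":[0,0,-0.2],"turn":0,"hand":3},{"slide":[0,0,0],"turn":0,"hand":3},{"slide":[0,0,0],"turn":0,"hand":3}]' 40
```

```text
time: 21.28
eef_pos: [0.5869, -0.3565, 0.0503]
tool_rot: [0.609, 0.793, 0.0, -0.0]
contact_force: [-0.1, 0.6, -3.4]
grip_width: 0.0348
```

```bash
python3 -m handwheel '[{"slide":[0,0,-0.1],"turn":0,"hand":3},{"slide":[0,0,0],"turn":0,"hand":3},{"slide":[0,0,0],"turn":0,"hand":3}]' 40
```

```text
time: 21.53
eef_pos: [0.587, -0.3566, 0.0497]
tool_rot: [0.609, 0.793, 0.0, 0.0]
contact_force: [-0.1, -0.6, -3.9]
grip_width: 0.035
```

```bash
python3 -m handwheel '[{"slide":[0,0,-0.1],"turn":0,"hand":3},{"slide":[0,0,0],"turn":0,"hand":3},{"slide":[0,0,0],"turn":0,"hand":3}]' 40
```

```text
time: 21.78
eef_pos: [0.5871, -0.3566, 0.0495]
tool_rot: [0.609, 0.793, -0.0, 0.0]
contact_force: [-2.2, 1.0, 2.5]
grip_width: 0.0348
```

Contact has been made (force changed from -3.9 to +2.5 N). Releasing, then going to the block.

```bash
python3 -m handwheel '[{"slide":[0,0,0],"turn":0,"hand":3.8},{"slide":[0,0,0],"turn":0,"hand":4.6},{"slide":[0,0,0],"turn":0,"hand":5.5},{"slide":[0,0,0],"turn":0,"hand":5.5},{"slide":[0,0,1],"turn":0,"hand":5.5},{"slide":[0,0,2],"turn":0,"hand":5.5},{"slide":[0,0,3],"turn":0,"hand":6},{"slide":[0,0,2],"turn":0,"hand":6}]' 40;python3 -m handwheel '[{"slide":[-2,2,0],"turn":-5,"hand":6},{"slide":[-3,3,0],"turn":-5,"hand":6},{"slide":[-3,3.3,0],"turn":-5,"hand":6},{"slide":[-3,3.3,0],"turn":-2,"hand":6},{"slide":[-3,3.3,0],"turn":0,"hand":6},{"slide":[-2,3.3,0],"turn":0,"hand":6},{"slide":[0,0,0],"turn":0,"hand":6},{"slide":[0,0,0],"turn":0,"hand":6}]' 40; python3 - <<'E'
from meas import *
print(get_obs()["eef_pos"])
s=cam("scene"); crop(s,60,100,200,150,4,"pics/g10.png")
E
```

```text
time: 22.45
eef_pos: [0.5877, -0.3571, 0.1311]
tool_rot: [0.609, 0.793, -0.0, 0.001]
contact_force: [0.3, 0.3, 1.2]
grip_width: 0.0599
time: 23.12
eef_pos: [0.432, -0.1796, 0.1293]
tool_rot: [0.719, 0.695, -0.0, -0.001]
contact_force: [0.2, -0.2, -0.7]
grip_width: 0.0603
[ 0.43201985 -0.1796212   0.12932578]
```

View pics/g10.png

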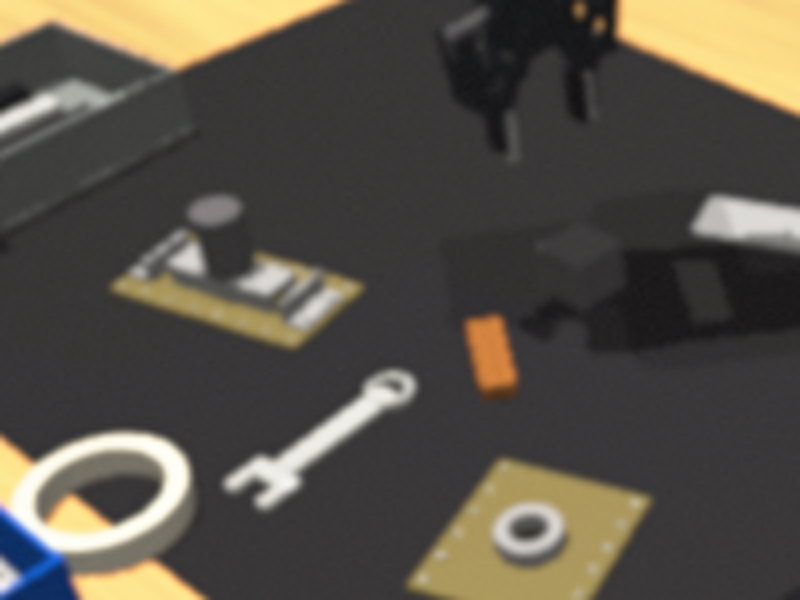

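The weight stands upright mid-channel at (222,240) in the crop. On to the block.

```bash
python3 -m handwheel '[{"slide":[-0.4,0.6,-1],"turn":0,"hand":6.5},{"slide":[-0.3,0.6,-1],"turn":0,"hand":6.5},{"slide":[0,0,-1.5],"turn":0,"hand":6.5},{"slide":[0,0,-1],"turn":0,"hand":6.5},{"slide":[0,0,0],"turn":0,"hand":6.5},{"slide":[0,0,0],"turn":0,"hand":6.5}]' 50
```

```text
time: 23.67
eef_pos: [0.4277, -0.171, 0.0834]
tool_rot: [0.72, 0.694, 0.0, 0.001]
contact_force: [0.1, -1.0, -0.3]
grip_width: 0.0649
```

```bash
python3 -m handwheel '[{"slide":[-0.3,0.35,0],"turn":0,"hand":6.5},{"slide":[0,0,-1.5],"turn":0,"hand":6.5},{"slide":[0,0,-1.5],"turn":0,"hand":6.5},{"slide":[0,0,-1.5],"turn":0,"hand":6.5},{"slide":[0,0,-1.2],"turn":0,"hand":6.5},{"slide":[0,0,-0.5],"turn":0,"hand":6.5},{"slide":[0,0,0],"turn":0,"hand":6.5},{"slide":[0,0,0],"turn":0,"hand":6.5}]' 50
```

```text
time: 24.33
eef_pos: [0.4238, -0.1664, 0.022]
tool_rot: [0.719, 0.695, 0.0, 0.0]
contact_force: [-0.1, 0.2, -0.6]
grip_width: 0.0654
```

```bash
python3 -m handwheel '[{"slide":[0,0,0],"turn":0,"hand":5.5},{"slide":[0,0,0],"turn":0,"hand":3.8},{"slide":[0,0,0],"turn":0,"hand":3.8},{"slide":[0,0,0],"turn":0,"hand":3.8},{"slide":[0,0,0],"turn":0,"hand":3.8},{"slide":[0,0,0],"turn":0,"hand":3.8}]' 50
```

```text
time: 24.83
eef_pos: [0.4233, -0.1661, 0.0225]
tool_rot: [0.719, 0.695, -0.0, 0.0]
contact_force: [-1.6, 0.1, 6.3]
grip_width: 0.0431
```

```bash
python3 -m handwheel '[{"slide":[0,0,1],"turn":0,"hand":3.8},{"slide":[0,0,2],"turn":0,"hand":3.8},{"slide":[0,0,3],"turn":0,"hand":3.8},{"slide":[0,1,2],"turn":0,"hand":3.8},{"slide":[0.5,3,0],"turn":0,"hand":3.8},{"slide":[1,3.8,0],"turn":0,"hand":3.8},{"slide":[1,3.8,0],"turn":0,"hand":3.8},{"slide":[1,3.8,0],"turn":0,"hand":3.8}]' 50;python3 -m handwheel '[{"slide":[1,3.8,0],"turn":0,"hand":3.8},{"slide":[1,3.8,0],"turn":0,"hand":3.8},{"slide":[1,3.8,0],"turn":0,"hand":3.8},{"slide":[1,3.8,0],"turn":0,"hand":3.8},{"slide":[1,3.8,0],"turn":0,"hand":3.8},{"slide":[1,3.8,0],"turn":0,"hand":3.8},{"slide":[1,3.5,0],"turn":0,"hand":3.8},{"slide":[0.5,2,0],"turn":0,"hand":3.8}]' 50
python3 -m handwheel '[{"slide":[0,0,0],"turn":0,"hand":3.8},{"slide":[0,0,0],"turn":0,"hand":3.8},{"slide":[0,0,0],"turn":0,"hand":3.8}]' 50
```

```text
time: 25.5
eef_pos: [0.4581, -0.0106, 0.1022]
tool_rot: [0.72, 0.694, -0.0, -0.0]
contact_force: [0.5, -1.5, -6.0]
grip_width: 0.0434
time: 26.17
eef_pos: [0.5339, 0.2751, 0.1019]
tool_rot: [0.718, 0.696, 0.001, -0.0]
contact_force: [0.8, -0.4, -5.5]
grip_width: 0.043
time: 26.42
eef_pos: [0.5318, 0.2702, 0.1011]
tool_rot: [0.719, 0.695, -0.002, -0.001]
contact_force: [0.6, -0.2, -6.5]
grip_width: 0.0431
```

```bash
python3 - <<'E'
from meas import *
t=cam("top"); crop(t,110,110,150,112,5,"pics/g11.png")
E
```

```text
(no output)
```

View pics/g11.png

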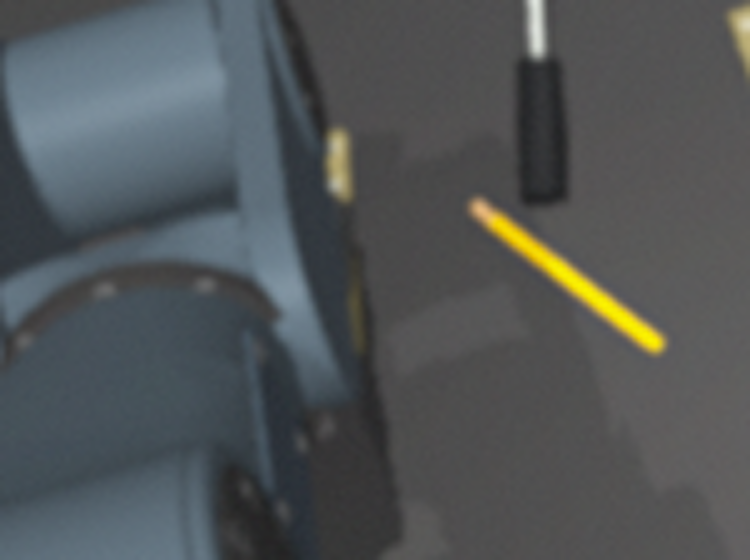

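The arm blocks the top view of the plate, so I'm using the ring's release pose, about (547,312) mm.

```bash
python3 -m handwheel '[{"slide":[0.5,1.4,0],"turn":0,"hand":3.8},{"slide":[0.5,1.5,-1],"turn":0,"hand":3.8},{"slide":[0.4,1.3,-1],"turn":0,"hand":3.8},{"slide":[0,0,-1.5],"turn":0,"hand":3.8},{"slide":[0,0,-0.7],"turn":0,"hand":3.8},{"slide":[0,0,0],"turn":0,"hand":3.8},{"slide":[0,0,0],"turn":0,"hand":3.8},{"slide":[0,0,0],"turn":0,"hand":3.8}]' 50; python3 - <<'E'
from meas import *
print(get_obs()["eef_pos"])
s=cam("scene"); crop(s,240,210,160,120,5,"pics/g12.png")
E
```

```text
time: 27.13
eef_pos: [0.5475, 0.3123, 0.0598]
tool_rot: [0.72, 0.694, -0.0, 0.0]
contact_force: [-0.0, -0.5, -5.0]
grip_width: 0.0432
[0.54754209 0.3123376  0.0597816 ]
```

View pics/g12.png

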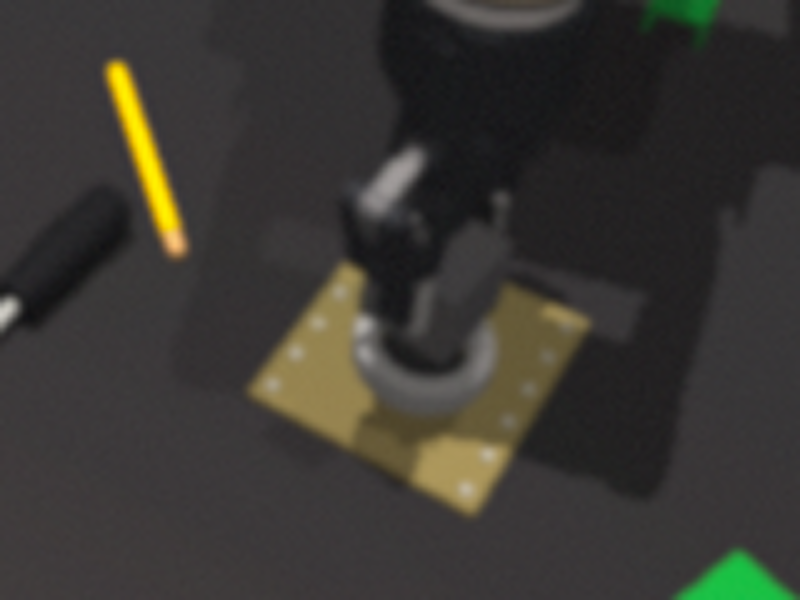

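The block hangs level above the ring, with the ring centre at about (425,355) in the crop.

```bash
python3 -m handwheel '[{"slide":[0,0.1,-0.6],"turn":0,"hand":3.8},{"slide":[0,0,-0.5],"turn":0,"hand":3.8},{"slide":[0,0,-0.4],"turn":0,"hand":3.8},{"slide":[0,0,-0.2],"turn":0,"hand":3.8},{"slide":[0,0,0],"turn":0,"hand":3.8},{"slide":[0,0,0],"turn":0,"hand":3.8}]' 50; python3 -m handwheel '[{"slide":[0,0,-0.1],"turn":0,"hand":3.8},{"slide":[0,0,0],"turn":0,"hand":3.8},{"slide":[0,0,0],"turn":0,"hand":3.8}]' 50
```

```text
time: 27.68
eef_pos: [0.5473, 0.3139, 0.0423]
tool_rot: [0.719, 0.695, -0.0, -0.0]
contact_force: [-0.2, -0.1, -5.3]
grip_width: 0.0434
time: 27.93
eef_pos: [0.5475, 0.314, 0.0417]
tool_rot: [0.719, 0.695, 0.0, 0.0]
contact_force: [-0.4, 0.8, -5.3]
grip_width: 0.0429
```

```bash
python3 -m handwheel '[{"slide":[0,0,-0.1],"turn":0,"hand":3.8},{"slide":[0,0,0],"turn":0,"hand":3.8},{"slide":[0,0,0],"turn":0,"hand":3.8}]' 50
```

```text
time: 28.18
eef_pos: [0.5475, 0.314, 0.0406]
tool_rot: [0.719, 0.695, 0.0, 0.0]
contact_force: [-0.0, -0.2, -5.9]
grip_width: 0.0431
```

```bash
python3 -m handwheel '[{"slide":[0,0,-0.1],"turn":0,"hand":3.8},{"slide":[0,0,0],"turn":0,"hand":3.8},{"slide":[0,0,0],"turn":0,"hand":3.8}]' 50
```

```text
time: 28.43
eef_pos: [0.5475, 0.314, 0.0406]
tool_rot: [0.719, 0.695, 0.0, 0.0]
contact_force: [-2.9, -1.4, 4.6]
grip_width: 0.0432
```

Contact has been made. Releasing, rising and clearing the view.

```bash
python3 -m handwheel '[{"slide":[0,0,0],"turn":0,"hand":4.6},{"slide":[0,0,0],"turn":0,"hand":5.6},{"slide":[0,0,0],"turn":0,"hand":6.5},{"slide":[0,0,0],"turn":0,"hand":6.5},{"slide":[0,0,1],"turn":0,"hand":6.5},{"slide":[0,0,3],"turn":0,"hand":6.5},{"slide":[0,0,4],"turn":0,"hand":6.5},{"slide":[0,0,3],"turn":0,"hand":6.5}]' 50;python3 -m handwheel '[{"slide":[-2,-3,1],"turn":0,"hand":6.5},{"slide":[-2.5,-3.5,1],"turn":0,"hand":6.5},{"slide":[-2.5,-3.5,0],"turn":0,"hand":6.5},{"slide":[-2,-3.5,0],"turn":0,"hand":6.5},{"slide":[0,-3.5,0],"turn":0,"hand":6.5},{"slide":[0,-3.5,0],"turn":0,"hand":6.5},{"slide":[0,-3.5,0],"turn":0,"hand":6.5},{"slide":[0,-3.5,0],"turn":0,"hand":6.5}]' 50;python3 -m handwheel '[{"slide":[0,-2,0],"turn":0,"hand":6.5},{"slide":[0,-1,0],"turn":0,"hand":6.5},{"slide":[0,0,0],"turn":0,"hand":6.5},{"slide":[0,0,0],"turn":0,"hand":6.5},{"slide":[0,0,0],"turn":0,"hand":6.5}]' 50; python3 - <<'E'
from meas import *
t=cam("top"); s=cam("scene"); pickle.dump((t,s),open("s1.pkl","wb"))
cv2.imwrite("pics/t1.png",cv2.resize(t["img"][:,:,::-1],(800,600))); cv2.imwrite("pics/sc1.png",cv2.resize(s["img"][:,:,::-1],(800,600)))
E
```

```text
time: 29.1
eef_pos: [0.5479, 0.3141, 0.1521]
tool_rot: [0.719, 0.695, 0.001, 0.0]
contact_force: [0.7, 0.3, 0.1]
grip_width: 0.065
time: 29.77
eef_pos: [0.4596, 0.0405, 0.1699]
tool_rot: [0.719, 0.695, 0.001, 0.001]
contact_force: [0.4, -0.1, -0.8]
grip_width: 0.065
time: 30.18
eef_pos: [0.4595, 0.0131, 0.1692]
tool_rot: [0.719, 0.695, 0.0, -0.0]
contact_force: [-0.2, 0.1, -0.2]
grip_width: 0.0654
```

View pics/t1.png

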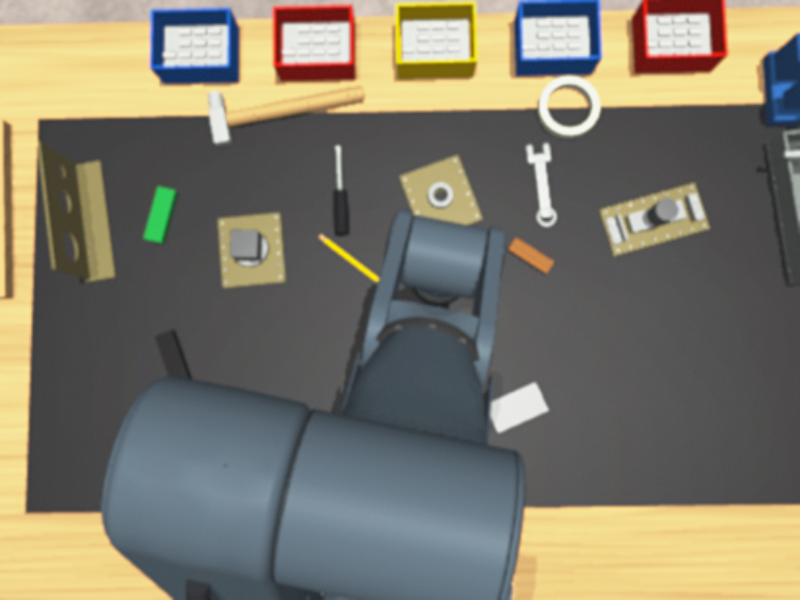

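View pics/sc1.png

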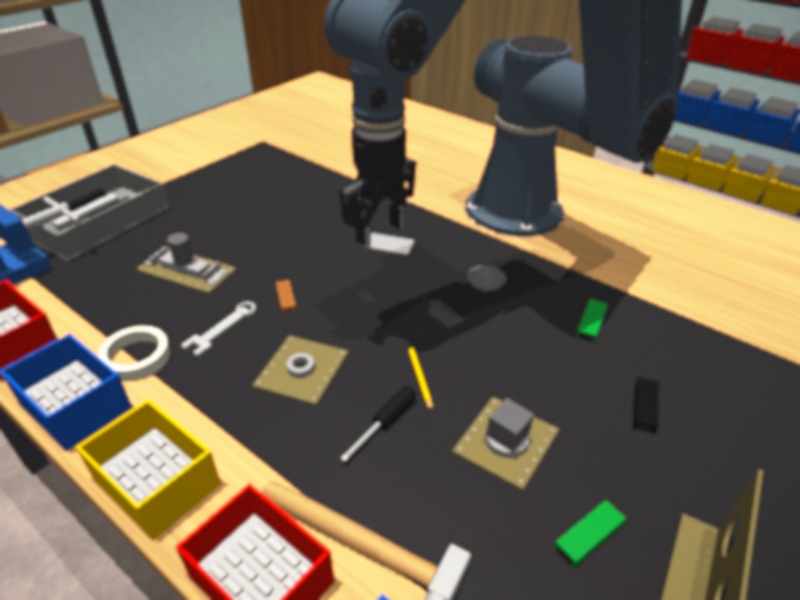

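All five parts are placed. I'll check centring by drawing the ideal outlines over both views.

```bash
python3 - <<'E'
from meas import *
t,s=pickle.load(open("s1.pkl","rb"))
def circ(c,r,z): return [(c[0]+r*np.cos(a),c[1]+r*np.sin(a),z) for a in np.linspace(0,2*np.pi,60)]
def box(c,w,h,a,z):
    a=np.radians(a);ca,sa=np.cos(a),np.sin(a)
    return [(c[0]+ca*x-sa*y,c[1]+sa*x+ca*y,z) for x,y in [(w,h),(-w,h),(-w,-h),(w,-h),(w,h)]]
L=(.547,.3116);S=(.6295,-.0047);C=(.5867,-.3566)
sh=[(circ(L,.03,.018),(0,0,255)),(box(L,.022,.022,-1.9,.058),(0,255,0)),(circ(S,.021,.018),(0,0,255)),(box(C,.045,.015,-75.2,.022),(0,0,255)),(circ(C,.018,.072),(0,255,0))]
def draw(im,rects,f):
    k=6;out=[]
    big=cv2.resize(im["img"][:,:,::-1],None,fx=k,fy=k,interpolation=cv2.INTER_CUBIC)
    for p,col in sh:
        q=np.array([w2px(im,x) for x in p]); cv2.polylines(big,[np.round((q+.5)*k-.5).astype(np.int32)],True,col,1)
    for u,v in rects: out.append(big[(v-33)*k:(v+33)*k,(u-22)*k:(u+22)*k])
    cv2.imwrite(f,np.hstack(out))
draw(t,[(158,155),(281,124),(422,137)],"pics/f1.png")
draw(s,[(324,272),(192,234),(118,165)],"pics/f2.png")
E
```

```text
(no output)
```

View pics/f1.png

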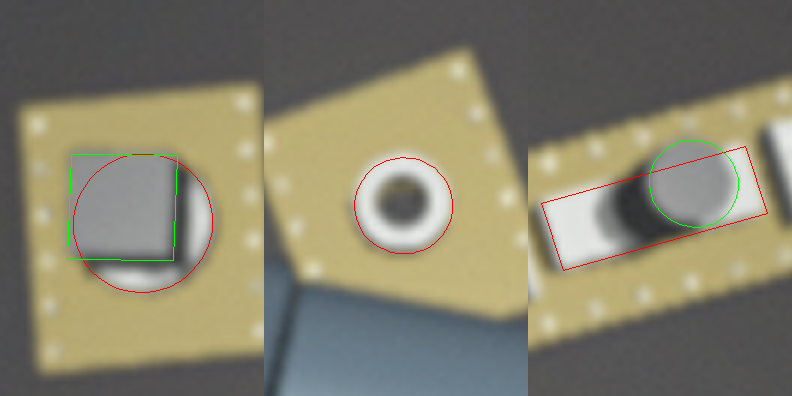

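View pics/f2.png

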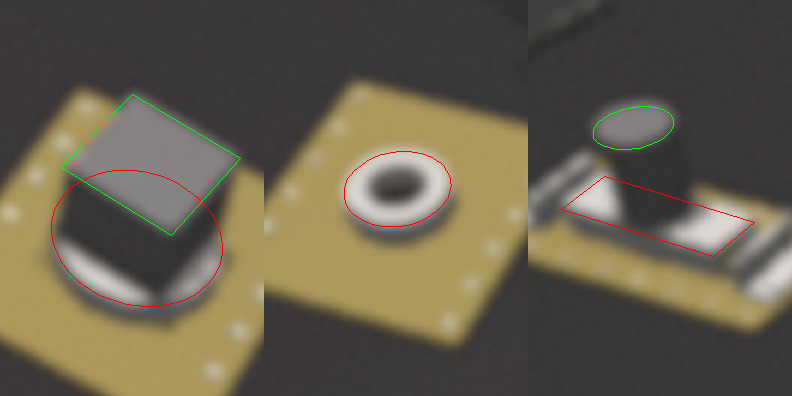

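The ideal outlines match the parts to within about 2 mm in both views, so heights and centring are good. The gripper is empty and about 15 cm above the bench. Handing in.

```bash
python3 - <<'E'
from cell import *
print(get_obs()["time"]); print(hand_in())
E
```

```text
30.2833
the job is handed in; nothing more can be done
None
```

I laid both rings on their matching plates and the channel between the cleats. The block is on the large ring and the round weight is on the channel. I then released everything, moved the arm clear and handed in at 30.3 s; no verdict was reported.

- **Position:** in the last pictures from both cameras, the ideal outlines matched all five parts to within about 2 mm in place and height. Everything stood upright.
- **Forces:** the readings at the end of each move stayed below about 7 N, and the gripper was empty.
- **Not checked:** I didn't measure that the parts were at rest with a second timed picture. The top camera's view was blocked while I placed the block, so I used the ring's release position there; the final pictures agreed with it.
- **Disagreements:** grip widths read 1–1.5 mm below the nominal sizes.

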